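Latch the parts tray into its bench dock

TASK

Push the black parts tray home in its metal dock: with a fingertip press the dock's spring catch plate down behind the tray, and keep it held down while you push the tray along, past the catch tooth, right up against the end stop. Then let the plate spring back up so that the tray is latched, and leave it clear. Only press and push: the tray stays down on its runners and is never lifted by its handle, and the toolbox, screwdriver, jar and tape dispenser stay where they are.

Things in the scene. Friction and masses are not known exactly. Their poses are not given: they have to be found in the camera images.
- dock: Fixed aluminium dock, 325 x 150 x 42 mm. Origin: on the bench under its middle (it spans x -160 to +165); z up; x = slide direction, towards the end stop (about world +y, +-0.4 rad). Two runners (|y| 47 to 59, top 24 mm above the bench) carry the tray between side walls (|y| 61.5 to 71.5, top 40 mm); both run from x -70 to +150. Base plate 6 mm thick.
- end_stop (a point): Middle of the face of the dock's end stop that the tray comes up against: dock x = +150, y = 0, 24 mm above the bench. The stop is a wall across the dock, top 42 mm above the bench.
- catch (a joint): How far the spring catch plate is pressed, m: 0 = up, 0.012 = bottomed. It goes straight down, staying level wherever it is pressed, needs about 3 N to start and 8 N at the bottom, and springs back up. Steel plate lying between the runners: dock x -140 to +138, |y| < 40, top 22 mm above the bench when up. It runs on under the tray, so a finger can move along it keeping it pressed.
- catch_pad (a point): Point on top of the catch plate at dock x = -90, y = 0 (22 mm above the bench when up; goes down with it). The plate from x = -140 to the tray's rear wall (at least 90 mm) is open to press from above.
- tooth (a point): Top of the catch plate's upright tooth, at dock x = +132, y = 0 (tooth 8 mm long in x, 50 wide, rising 8 mm above the plate). Up, it blocks the tray's front wall; with the plate pressed more than 6 mm the wall slides over it. With the tray home it comes up behind that wall, inside the tray's hollow underside.
- tray: Loose black plastic parts tray, 130 (x) x 120 (y) x 26 mm, about 0.35 kg, standing on the dock's runners with 1.5 mm play each side; axes as the dock's. Origin: middle of its underside, 24 mm above the bench; it starts at dock x +20 to +50 and is at +85 when against the end stop. Front wall x +59 to +65. A bridge handle over its middle (12 mm thick, along y) rises 58 mm. Slides at a few N.
- tray_rear (a point): Middle of the outer face of the tray's rear wall, the one to push: 65 mm behind the tray's origin, 13 mm above its underside. The wall is upright and flat, from 24 to 50 mm above the bench, with nothing behind it but the open catch plate.
- toolbox: Bystander: closed black plastic toolbox, 350 x 180 x 180 mm with handle, 3 kg, to the left. Origin: middle of its underside; long side along its x.
- screwdriver: Bystander: screwdriver lying on the bench along its own x, about 200 mm long, beside the dock on the side far from the robot. Origin under its middle.
- jar: Bystander: empty lidded glass jar, 56 mm across, 75 mm high, standing beyond the dock's end stop. Origin: middle of its underside.
- tape: Bystander: yellow plastic tape dispenser, 130 x 50 x 78 mm, standing off the open end of the dock. Origin: middle of its underside; long side along its x.
Things that resemble listed ones, but are neither listed nor needed, are in the scene too. What is meant by the tray is not orange, pink or purple, and is the larger of those in its own colour.

How it is judged:
On the way, in this order (a step that is already met when the one before it is completed fails the run):
1. the catch plate is held down while the tray is still in front of the tooth (value of joint catch above 0.006 m and x of tray in the frame of dock below 0.067 m), for 0.2 s.
2. the tray has been pushed past the tooth with the plate still held down (value of joint catch above 0.004 m and x of tray in the frame of dock above 0.0785 m), for 0.1 s.
At the end, for the whole second after the job is handed in: The tray rests flat on its runners with its front within 6 mm of the end stop (origin past dock x = 79 mm), and the catch plate is fully up again (within 1.5 mm) with its tooth behind the tray's front wall (x of tray in the frame of dock above 0.079 m and z of tray in the frame of dock below 0.0265 m and angle between tray's own z axis and vertical below 0.03 rad and value of joint catch below 0.0015 m and linear speed of tray below 0.01 m/s); the robot touches nothing.
It fails at once if the tray is lifted off its runners by more than 6 mm (z of tray in the frame of dock above 0.03 m).
It fails at once if the tray is tipped by more than 0.1 rad (angle between tray's own z axis and vertical above 0.1 rad).
It fails at once if the toolbox, screwdriver, jar or tape dispenser is moved by more than 15 mm (distance of any of toolbox, screwdriver, jar, tape from where it was at the start of the episode above 0.015 m).
It also fails if it takes over 40 s, if anything falls off the work surface, if the arm or the gripper's body presses on something with over 40 N, if the wrist force passes 120 N, or if a joint passes its speed limit or range.

ROBOT

A 6-joint arm with a two-finger parallel gripper is mounted at the origin on the work surface. World frame = base frame: x ahead of the robot, y to its left, z up, the work surface at z = 0. Lengths are in m, angles in rad, forces in N, time in s.
With the tool pointing down it reaches from about 0.35 to 0.975 m from the base axis. Payload 4.9 kg.
Tool frame: the origin (TCP) lies at the very end of the fingers, on their centre line; the grasp point (between the pads) lies 19 mm behind it (ctrl.grip_point_offset is the distance from the TCP to the grasp point, in m); z points along the fingers, y is the line along which they close (so a half turn about z gives the same grasp; the last joint's range is limited). The gripper opens to 85 mm and grips with 20 to 120 N. Pads are 22 mm wide; open, the fingers measure 114 mm over their backs; the gripper's body (76 mm by 85 mm) begins 54 mm behind the grasp point. The pads swing forward as they close: fully open they stand 13 mm farther back than shut.
Start: joints at [1.023, 0.053, 1.613, -0, 1.476, -0.119], TCP at [0.26, 0.568, 0.231] pointing down, gripper open.
Joint ranges: [-3.01, 3.01], [-1.01, 2.22], [0.06, 2.58], [-1.02, 4.17], [0.09, 2.62], [-3.14, 3.14]. Speed limits (rad/s): [2.57, 2.57, 3.14, 3.14, 3.14, 3.14].

INTERFACE

Orientations are given as a rotation vector (axis times angle).
In Python, from station import ctrl gives the robot as it stands.
- The arm moves only by the tool send_rows, never from a script. Its argument "rows" is a list of rows, each a list of 3 entries, a list of its own where there are three numbers: the finger opening in cm, from 0 to 8.54, then the shift along the tool's x, y, z in cm, then the turn about the tool's z in degrees. A call has 1 to 10 rows; each row shifts and turns the commanded pose from where the row before left it, along the tool's axes as they then stand; what a row does not reach is not made up. A row lasts 1/8 s, in which the tool goes at most 62.5 mm and 10.7 degrees, less where a joint would pass 70% of its speed; a pose out of reach is approached as far as the arm can. A call with a gripper value outside its range is refused whole. The fingers move at their own pace and stop on an object; "newtons" is the grip in N (left out, the last holds). Time passes only in rows, so rows that do not move let the fingers close. It gives the time, the measured TCP pose, the force, the opening and the grip force at its end, in the units of the state.
- ctrl.get_obs(): the state, without advancing time (a new reading comes with each control period).
- ctrl.get_image(name): name is "scene" or "side" or "wrist"; returns a dict with "frame" (384x512x3 uint8, red, green, blue), "range_z" (384x512 float32, m along the optical axis (not along the pixel's ray), 0 where there is no reading), "fx", "fy", "cx", "cy" (pixels), "cam_to_world" (4x4, takes a point from camera to world coordinates). Camera axes: x right, y down, z forward; pixel columns grow to the right and rows downward; lengths in m; the calibration is good to about 2 mm. A picture is of the moment at which its call begins.
- ctrl.finish_job(): hands the job in; it is judged then, once.
The state is a dict: "t": time; "q": joint angles; "dq": joint speeds; "effort": joint torques, N m; "tool_pos": TCP position; "tool_rot": TCP orientation; "contact_force": force on the tool from outside, world axes, zero at the start; "wrist_torque": the same for the moment, N m; "opening": finger opening in m; "grip_force": force on a finger pad.
Only numpy, scipy, OpenCV 4.12 (cv2) and the standard library are available. Lean on these libraries where they do the work, as an engineer would, in place of code of your own. Each camera call takes 0.05 s, during which the arm holds its last target. There are 200 camera calls.

## Working session

There is one attempt and no reset: what is moved stays moved. The work goes in short steps, Python scripts to look and compute and a tool call to move; the robot and the scene stay as the last step left them, time stands still between calls to the robot, and variables do not carry over. Pictures are saved under pics/ and viewed, at most 10 in all, crops included, and the job is handed in when it is done.

Besides the shell and the picture viewer there is one more tool, called by a JSON object that holds its "op" and its "data", one argument or row to a line. send_rows: Moves the arm, as the interface text tells. Its arguments: {"type":"object","properties":{"rows":{"type":"array","items":{"type":"array"}},"newtons":{"type":"number"}},"required":["rows"]}

```bash
mkdir -p pics; ls; cat > h.py <<'E'
import numpy as np, cv2
from station import ctrl
from scipy.spatial.transform import Rotation as R
def shot(n,f):
    im=ctrl.get_image(n); cv2.imwrite(f'pics/{f}.png',im['frame'][:,:,::-1]); np.savez(f'pics/{f}.npz',**im); return im
def load(f): return dict(np.load(f'pics/{f}.npz'))
def pts(im):
    z=im['range_z']; v,u=np.mgrid[:384,:512]
    p=np.stack([(u-im['cx'])/im['fx']*z,(v-im['cy'])/im['fy']*z,z],-1)
    T=im['cam_to_world']; return p@T[:3,:3].T+T[:3,3]
def ray(im,u,v,h):
    T=im['cam_to_world']; d=T[:3,:3]@np.array([(u-im['cx'])/im['fx'],(v-im['cy'])/im['fy'],1]); o=T[:3,3]
    return o+d*(h-o[2])/d[2]
E
python3 - <<'E'
from h import *
a=shot('scene','a');b=shot('side','b');c=shot('wrist','c')
cv2.imwrite('pics/ab.png',np.vstack([np.hstack([a['frame'],b['frame']])])[:,:,::-1][:, :, :].copy() if 0 else cv2.resize(np.hstack([a['frame'],b['frame']])[:,:,::-1],(800,300)))
for i in (a,b,c): print(i['cam_to_world'].round(3), i['fx'])
print(ctrl.get_obs())
E
```

```text
pics
[[ 0.528  0.726 -0.439  1.215]
 [ 0.849 -0.446  0.284 -0.293]
 [ 0.01  -0.523 -0.852  1.322]
 [ 0.     0.     0.     1.   ]] 429.99847943053317
[[-0.994 -0.043  0.095  0.404]
 [-0.103  0.577 -0.811  1.35 ]
 [-0.02  -0.816 -0.578  0.942]
 [ 0.     0.     0.     1.   ]] 478.12547411727917
[[ 0.415  0.87   0.267  0.191]
 [ 0.91  -0.396 -0.124  0.6  ]
 [-0.003  0.294 -0.956  0.373]
 [ 0.     0.     0.     1.   ]] 318.2453688845971
{'t': 0.15, 'q': array([ 1.02300364e+00,  5.32117501e-02,  1.61391025e+00, -1.36741879e-05,
        1.47596343e+00, -1.18986074e-01]), 'dq': array([-6.67576938e-05, -1.29072305e-03, -4.37751791e-03, -1.88880794e-04,
        9.90250593e-04, -1.17666403e-03]), 'effort': array([ 1.11650825e-03, -3.94241095e+01, -3.70722198e+01, -3.62251251e-05,
        4.66724756e-03, -1.52248066e-05]), 'tool_pos': array([0.25962682, 0.56803199, 0.2303822 ]), 'tool_rot': array([-6.68315809e-01, -3.06919617e+00,  2.22239351e-03]), 'contact_force': array([0.51915559, 0.08165363, 0.28550274]), 'wrist_torque': array([-0.03355372, -0.06380324, -0.0659575 ]), 'grip_force': 0.0, 'opening': 0.08547117898036279}
```

View pics/a.png

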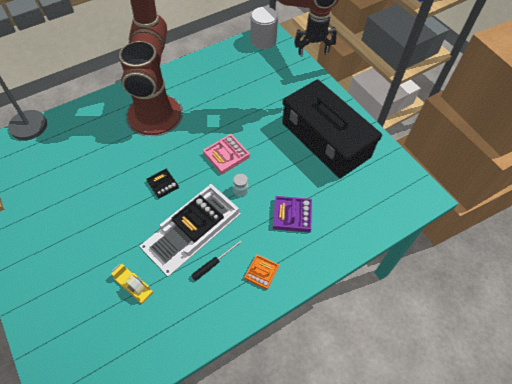

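View pics/b.png

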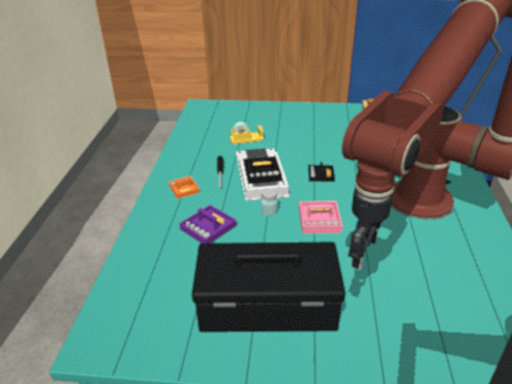

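Scene view: candidates for the tray are the black tray in the dock at (200,215) and a smaller black one at (162,183); pink (227,152), purple (292,213) and orange (261,271) are excluded. I choose the larger black one, in the dock. The side view shows the same: dock at (263,172), small black at (321,172), jar at (270,205), tape at (245,133).

```bash
python3 - <<'E'
from h import *
def rect(P): return cv2.minAreaRect((P[:,:2]*1000).astype(np.float32))
for f,(u0,u1,v0,v1) in dict(a=(138,242,182,275),b=(233,292,146,202)).items():
    im=load(f);P=pts(im);hsv=cv2.cvtColor(im['frame'],cv2.COLOR_RGB2HSV)
    box=np.zeros((384,512),bool);box[v0:v1,u0:u1]=1
    z=P[...,2]; teal=(hsv[...,0]>75)&(hsv[...,0]<100)&(hsv[...,1]>90)
    w=(box&~teal&(hsv[...,2]>150)&(hsv[...,1]<60)).astype(np.uint8)
    n,l,s,_=cv2.connectedComponentsWithStats(w); k=1+s[1:,4].argmax()
    print(f,'bench z',np.median(z[box&teal]))
    Q=P[l==k]; print('white',s[k],rect(Q),np.percentile(Q[:,2],[5,50,95]))
    b=(box&(hsv[...,2]<70)).astype(np.uint8); n,l,s,_=cv2.connectedComponentsWithStats(b);k=1+s[1:,4].argmax()
    Q=P[l==k]; print('black',s[k],rect(Q),np.percentile(Q[:,2],[5,50,95]))
a=load('a')['frame'][175:285,130:250];b=load('b')['frame'][140:210,220:300]
cv2.imwrite('pics/crop.png',np.hstack([cv2.resize(a,(480,440),interpolation=2),cv2.resize(b,(320,440),interpolation=2)])[:,:,::-1])
E
```

```text
a bench z -1.0002780261197941e-05
white [ 140  184  101   91 1416] ((823.4248046875, -114.72393798828125), (353.3191833496094, 783.5119018554688), 89.7806625366211) [0.00127438 0.00881263 0.04383641]
black [ 172  195   51   47 1059] ((843.0723876953125, -140.9521484375), (165.0623779296875, 785.4449462890625), 79.62151336669922) [0.03201676 0.04056597 0.08038223]
b bench z 0.0017307092109177802
white [ 236  149   54   53 1077] ((441.7560119628906, 526.2403564453125), (177.346435546875, 1639.7432861328125), 8.781647682189941) [0.00339231 0.03646459 0.07671093]
black [245 156  37  28 573] ((445.77655029296875, 571.1719970703125), (123.01850891113281, 1555.0904541015625), 7.577165603637695) [0.02889449 0.04175658 0.08238474]
```

View pics/crop.png

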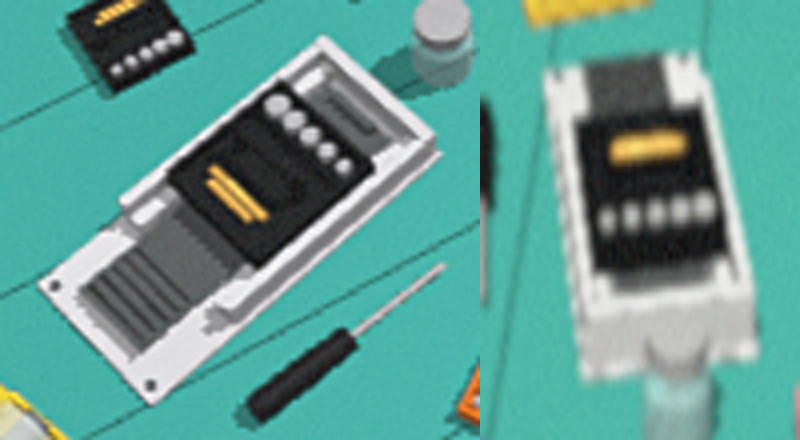

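The crop confirms it: the black tray with yellow handle sits in the white dock, with the grey catch plate open behind it at crop (150,290) and the stop towards the jar at crop (430,40). Now the dock axes from filtered depth.

```bash
python3 - <<'E'
from h import *
for f,(u0,u1,v0,v1) in dict(a=(138,245,182,278),b=(233,292,146,204)).items():
    im=load(f);P=pts(im);hsv=cv2.cvtColor(im['frame'],cv2.COLOR_RGB2HSV)
    box=np.zeros((384,512),bool);box[v0:v1,u0:u1]=1; box&=im['range_z']>0
    z=P[...,2]; b=box&(hsv[...,2]<70)&(z>.04)&(z<.058)
    top=box&(z>.033)&(z<.048)&(hsv[...,2]>150)&(hsv[...,1]<60)
    for n,m in (('tray',b),('walls',top)):
        n_,l,s,_=cv2.connectedComponentsWithStats(m.astype(np.uint8),connectivity=8);k=1+s[1:,4].argmax()
        Q=P[l==k] if n=='tray' else P[m]
        r=cv2.minAreaRect((Q[:,:2]*1000).astype(np.float32)); print(f,n,len(Q),r,np.median(Q[:,2]))
# corners of base plate open end, crop/4+offset, scene; base top 6mm
im=load('a')
for n,u,v,h in (('openA',38,285,.006),('openB',153,403,.006),('stopA',325,38,.042),('stopB',438,135,.042)):
    print(n,ray(im,130+u/4-.4,175+v/4-.4,h).round(4))
print(R.from_rotvec(ctrl.get_obs()['tool_rot']).as_matrix().round(3))
E
```

```text
a tray 402 ((536.247314453125, -82.57440185546875), (120.66109466552734, 131.68638610839844), 13.24347972869873) 0.047708854422767955
a walls 471 ((524.5503540039062, -38.985504150390625), (146.61837768554688, 302.30255126953125), 12.791804313659668) 0.04066197046422437
b tray 176 ((535.8931884765625, -78.02469635009766), (114.09600067138672, 142.4896240234375), 12.536914825439453) 0.04634259639192678
b walls 386 ((524.5941162109375, -30.305068969726562), (143.79283142089844, 330.50384521484375), 13.44521427154541) 0.04145582193371694
openA [ 0.5083 -0.291   0.006 ]
openB [ 0.6518 -0.255   0.006 ]
stopA [0.4403 0.0218 0.042 ]
stopB [0.5772 0.0564 0.042 ]
[[-0.909  0.416 -0.001]
 [ 0.416  0.909 -0.001]
 [ 0.    -0.001 -1.   ]]
```

```bash
python3 - <<'E'
from h import *
im=load('b');P=pts(im);hsv=cv2.cvtColor(im['frame'],cv2.COLOR_RGB2HSV)
m=np.zeros((384,512),bool);m[242:330,192:346]=1;m&=(im['range_z']>0)&(hsv[...,2]<80)&(P[...,2]>.05)
print(np.percentile(P[m],[1,50,99],axis=0).round(3))
E
```

```text
[[0.299 0.43  0.053]
 [0.466 0.565 0.142]
 [0.635 0.617 0.18 ]]
```

{"op": "send_rows", "data": {
  "rows": [
    [0,[0,0,-1],10.44],
    [0,[0,0,-1],10.44],
    [0,[0,0,-1],10.44],
    [0,[0,0,-1],10.44],
    [0,[0,0,-1],10.44]
  ]
}}

```text
t: 0.78
tool_pos: [0.2597, 0.5682, 0.2811]
tool_rot: [1.958, 2.457, -0.001]
contact_force: [-0.5, 0.4, -0.3]
opening: 0.0
grip_force: 0.0
```

{"op": "send_rows", "data": {
  "rows": [
    [0,[-5,0.8,0],0],
    [0,[-5,0.8,0],0],
    [0,[-5,0.8,0],0],
    [0,[-5,0.8,0],0],
    [0,[-5,0.8,0],0],
    [0,[-5,0.8,0],0],
    [0,[-5,0.8,0],0],
    [0,[-5,0.8,0],0]
  ]
}}

```text
t: 1.78
tool_pos: [0.4139, 0.1921, 0.2811]
tool_rot: [1.951, 2.463, 0.0]
contact_force: [0.8, -0.1, -0.1]
opening: -0.0001
grip_force: 0.0
```

{"op": "send_rows", "data": {
  "rows": [
    [0,[-5,0.8,0],0],
    [0,[-5,0.8,0],0],
    [0,[-5,0.8,0],0],
    [0,[-5,0.8,0],0],
    [0,[-5,0.8,0],0],
    [0,[-5,0.8,0],0],
    [0,[-5,0.8,1],0],
    [0,[-4.7,0.7,2],0],
    [0,[0,0,2],0],
    [0,[0,0,0],0]
  ]
}}

```text
t: 3.02
tool_pos: [0.5644, -0.1774, 0.2283]
tool_rot: [-1.948, -2.458, 0.002]
contact_force: [-0.2, 0.1, 0.9]
opening: -0.0003
grip_force: 0.0
```

```bash
python3 - <<'E'
from h import *
im=shot('wrist','d'); P=pts(im); o=ctrl.get_obs(); print(o['t'],o['tool_pos'],o['tool_rot'])
cv2.imwrite('pics/dd.png',cv2.resize(im['frame'][:,:,::-1],(768,576)))
E
```

```text
3.075 [ 0.56509282 -0.17729749  0.23009687] [-1.94823899e+00 -2.46106341e+00  5.60664935e-04]
```

View pics/dd.png

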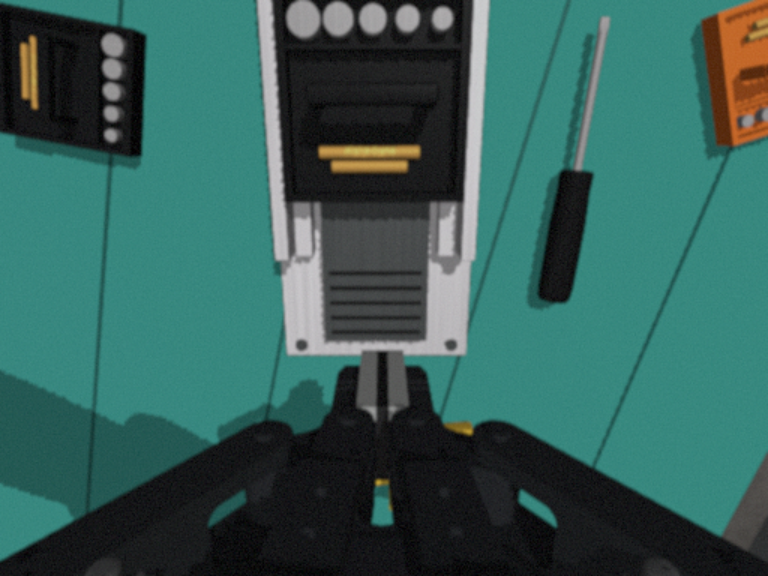

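Wrist view: dock upright in the image, plate from (325,341) to (427,341) at its open edge, tray rear top edge from (286,201) to (464,201), side walls starting at about v=262; the fingertips (381,352) are on the plate's centre line.

```bash
python3 - <<'E'
from h import *
im=load('d');P=pts(im);o=ctrl.get_obs()
def r(u,v,h):
    p=ray(im,u/1.5,v/1.5,h); q=P[int(v/1.5)-3,int(u/1.5)]; return p
A,B=r(326,341,.022),r(427,341,.022); C,D=r(286,201,.05),r(464,201,.05); E_,F=r(286,354,.006),r(468,354,.006)
for n,a,b in (('plate',A,B),('rear',C,D),('base',E_,F)):
    d=b-a; print(n,((a+b)/2).round(4),'w',np.linalg.norm(d).round(4),'deg',np.degrees(np.arctan2(d[1],d[0])).round(2))
for u,v in ((376,320),(376,230),(376,190),(306,340),(269,200)): print('depth z',P[int(v/1.5),int(u/1.5)].round(4))
T=R.from_rotvec(o['tool_rot']).as_matrix(); 
for n,p in (('plate',(A+B)/2),('rear',(C+D)/2)): print(n,'in tool',(T.T@(p-o['tool_pos'])).round(4))
m=(A+B)/2; k=(C+D)/2; v=k-m; print('axis angle',np.degrees(np.arctan2(v[1],v[0])),np.linalg.norm(v[:2])); print('tool x angle',np.degrees(np.arctan2(T[1,0],T[0,0])))
E
```

```text
plate [ 0.5772 -0.254   0.022 ] w 0.0801 deg 13.38
rear [ 0.5509 -0.1435  0.05  ] w 0.1188 deg 13.3
base [ 0.5816 -0.2722  0.006 ] w 0.1522 deg 13.39
depth z [ 0.5721 -0.2371  0.0205]
depth z [ 0.5559 -0.1671  0.0232]
depth z [ 0.5493 -0.137   0.0377]
depth z [ 0.5213 -0.2728  0.0056]
depth z [ 4.712e-01 -1.675e-01 -1.000e-04]
plate in tool [-0.0778 -0.0054  0.208 ]
rear in tool [ 0.0358 -0.0057  0.1802]
axis angle 103.38461315998673 0.11353682954932587
tool x angle 103.26786567095138
```

{"op": "send_rows", "data": {
  "rows": [
    [0,[0,-0.55,4],0],
    [0,[0,0,4.5],0],
    [0,[0,0,4.5],0],
    [0,[0,0,4],0],
    [0,[0,0,2],0],
    [0,[0,0,1],0],
    [0,[0,0,0],0],
    [0,[0,0,0],0]
  ]
}}

```text
t: 4.08
tool_pos: [0.5619, -0.1802, 0.0332]
tool_rot: [1.949, 2.46, 0.001]
contact_force: [0.0, -0.4, 0.4]
opening: 0.0002
grip_force: 0.0
```

{"op": "send_rows", "data": {
  "rows": [
    [0,[0,0,0.4],0],
    [0,[0,0,0.3],0],
    [0,[0,0,0.3],0],
    [0,[0,0,0.2],0],
    [0,[0,0,0],0],
    [0,[0,0,0],0]
  ]
}}

```text
t: 4.82
tool_pos: [0.5606, -0.1797, 0.0196]
tool_rot: [1.951, 2.463, -0.0]
contact_force: [-1.8, 0.5, 3.9]
opening: 0.0003
grip_force: 2.1
```

{"op": "send_rows", "data": {
  "rows": [
    [0,[0,0,0.3],0],
    [0,[0,0,0.3],0],
    [0,[0,0,0.2],0],
    [0,[0,0,0],0],
    [0,[0,0,0],0],
    [0,[0,0,0],0]
  ]
}}

```text
t: 5.58
tool_pos: [0.5607, -0.1798, 0.0118]
tool_rot: [1.951, 2.462, -0.0]
contact_force: [-3.0, 0.9, 6.6]
opening: -0.0
grip_force: 3.5
```

{"op": "send_rows", "data": {
  "rows": [
    [0,[0.5,0,0.05],0],
    [0,[0.6,0,0],0],
    [0,[0.6,0,0],0],
    [0,[0.5,0,0],0],
    [0,[0.5,0,0],0],
    [0,[0.5,0,0],0],
    [0,[0.5,0,0],0],
    [0,[0.5,0,0],0],
    [0,[0,0,0],0],
    [0,[0,0,0],0]
  ]
}}

```text
t: 6.82
tool_pos: [0.5535, -0.1408, 0.0129]
tool_rot: [1.946, 2.457, 0.001]
contact_force: [1.2, -3.5, 8.1]
opening: -0.0005
grip_force: 3.5
```

{"op": "send_rows", "data": {
  "rows": [
    [0,[0.4,0,0.05],0],
    [0,[0.4,0,0],0],
    [0,[0.4,0,0],0],
    [0,[0.4,0,0],0],
    [0,[0.4,0,0],0],
    [0,[0.4,0,0],0],
    [0,[0,0,0],0],
    [0,[0,0,0],0]
  ]
}}

```text
t: 7.82
tool_pos: [0.5487, -0.1178, 0.0129]
tool_rot: [1.945, 2.456, 0.001]
contact_force: [1.4, -4.7, 7.8]
opening: 0.0
grip_force: 3.9
```

```bash
python3 - <<'E'
from h import *
a=shot('scene','e');b=shot('wrist','f')
a=a['frame'][175:285,130:250]
cv2.imwrite('pics/e2.png',np.hstack([cv2.resize(a,(328,300),interpolation=2),cv2.resize(b['frame'],(400,300))])[:,:,::-1])
E
```

```text
(no output)
```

View pics/e2.png

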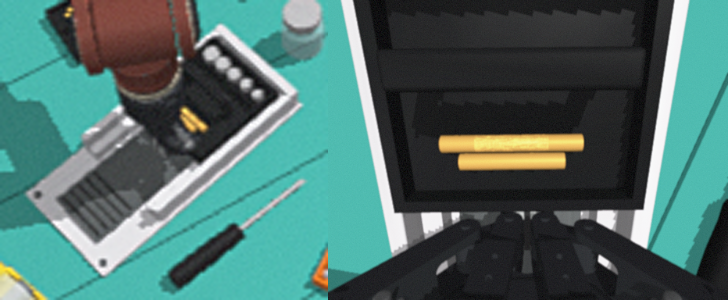

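The tray has moved along straight, with its rear edge in the wrist half at about v=210 and a small gap left to the stop. I keep pushing until the force rises.

{"op": "send_rows", "data": {
  "rows": [
    [0,[0.3,0,0],0],
    [0,[0.3,0,0],0],
    [0,[0.2,0,0],0],
    [0,[0,0,0],0],
    [0,[0,0,0],0]
  ]
}}

```text
t: 8.55
tool_pos: [0.5469, -0.1102, 0.0129]
tool_rot: [1.945, 2.456, 0.001]
contact_force: [1.1, -5.7, 6.8]
opening: -0.0001
grip_force: 4.2
```

{"op": "send_rows", "data": {
  "rows": [
    [0,[0.2,0,0],0],
    [0,[0,0,0],0],
    [0,[0,0,0],0]
  ]
}}

```text
t: 8.93
tool_pos: [0.5466, -0.109, 0.0129]
tool_rot: [1.944, 2.455, -0.001]
contact_force: [1.8, -7.5, 6.1]
opening: -0.0003
grip_force: 6.3
```

{"op": "send_rows", "data": {
  "rows": [
    [0,[0.2,0,0],0],
    [0,[0.2,0,0],0],
    [0,[0,0,0],0],
    [0,[0,0,0],0]
  ]
}}

```text
t: 9.43
tool_pos: [0.5465, -0.1089, 0.0139]
tool_rot: [1.939, 2.451, -0.008]
contact_force: [1.5, -21.6, 5.8]
opening: -0.0001
grip_force: 13.1
```

```bash
python3 - <<'E'
from h import *
o=ctrl.get_obs(); print(o['tool_pos'],o['contact_force'])
im=shot('wrist','g'); a=shot('side','g2')
for v in range(230,300,5): pass
g=cv2.cvtColor(im['frame'],cv2.COLOR_RGB2GRAY).astype(int)
for u in (120,384): print(u,[ (v,g[v,u]) for v in range(255,285,2)])
O=np.array([.5772,-.254])+.14*np.array([-.2317,.9728])
for v in (262,266,270,274): print(v,((ray(im,256,v,.05)[:2]-O)@[-.2317,.9728]).round(4))
E
```

```text
[ 0.54654262 -0.10894226  0.01389542] [  1.50817302 -21.63282802   5.79435428]
120 [(255, np.int64(24)), (257, np.int64(26)), (259, np.int64(33)), (261, np.int64(36)), (263, np.int64(31)), (265, np.int64(39)), (267, np.int64(35)), (269, np.int64(42)), (271, np.int64(64)), (273, np.int64(163)), (275, np.int64(179)), (277, np.int64(159)), (279, np.int64(140)), (281, np.int64(132)), (283, np.int64(117))]
384 [(255, np.int64(30)), (257, np.int64(40)), (259, np.int64(36)), (261, np.int64(38)), (263, np.int64(31)), (265, np.int64(32)), (267, np.int64(32)), (269, np.int64(73)), (271, np.int64(117)), (273, np.int64(115)), (275, np.int64(116)), (277, np.int64(115)), (279, np.int64(116)), (281, np.int64(115)), (283, np.int64(114))]
262 0.0236
266 0.0219
270 0.0202
274 0.0185
```

Rear wall at dock x ≈ 20 mm and the force jumped to 21 N, so the tray is home. I back off along the plate and then lift.

{"op": "send_rows", "data": {
  "rows": [
    [0,[-0.4,0,0],0],
    [0,[-0.5,0,0],0],
    [0,[-0.5,0,0],0],
    [0,[0,0,0],0],
    [0,[0,0,-0.5],0],
    [0,[0,0,-0.7],0],
    [0,[0,0,-1],0],
    [0,[0,0,-3],0],
    [0,[0,0,-5],0],
    [0,[0,0,0],0]
  ]
}}

```text
t: 10.78
tool_pos: [0.5482, -0.1166, 0.1172]
tool_rot: [1.946, 2.456, 0.004]
contact_force: [0.4, -0.3, 0.1]
opening: 0.0003
grip_force: 0.0
```

{"op": "send_rows", "data": {
  "rows": [
    [0,[-4,0,-4],0],
    [0,[-4,0,-4],0],
    [0,[-2,0,-2],0],
    [0,[0,0,0],0],
    [0,[0,0,0],0]
  ]
}}

```text
t: 11.4
tool_pos: [0.5671, -0.2116, 0.2098]
tool_rot: [-1.948, -2.46, 0.001]
contact_force: [0.5, 0.3, 0.2]
opening: -0.0001
grip_force: 0.0
```

```bash
python3 - <<'E'
from h import *
o=ctrl.get_obs(); print(o['tool_pos'],o['contact_force'])
im=shot('wrist','k'); P=pts(im)
O=np.array([.5772,-.254])+.14*np.array([-.2317,.9728]); ax=np.array([-.2317,.9728]); ay=np.array([-.9728,-.2317])
d=P[...,:2]-O; x=d@ax; y=d@ay; z=P[...,2]; ok=im['range_z']>0
for n,x0,x1,y1 in (('plate',-.12,0.,.03),('front gap',.14,.16,.04)):
    m=ok&(x>x0)&(x<x1)&(abs(y)<y1); print(n,m.sum(),np.percentile(z[m],[10,50,90]).round(4) if m.sum() else '')
t=ok&(z>.04)&(z<.06)&(abs(y)<.065)&(im['frame'].max(-1)<80); print('tray x',np.percentile(x[t],[.5,99.5]),'y',np.percentile(y[t],[.5,99.5]))
cv2.imwrite('pics/kk.png',cv2.resize(im['frame'][:,:,::-1],(768,576)))
E
```

```text
[ 0.5671385  -0.21164209  0.20980503] [0.48693607 0.27372762 0.22932176]
plate 28575 [0.0216 0.2657 0.295 ]
front gap 0 
tray x [0.01977529 0.05378562] y [-0.05859434  0.06031364]
```

View pics/kk.png

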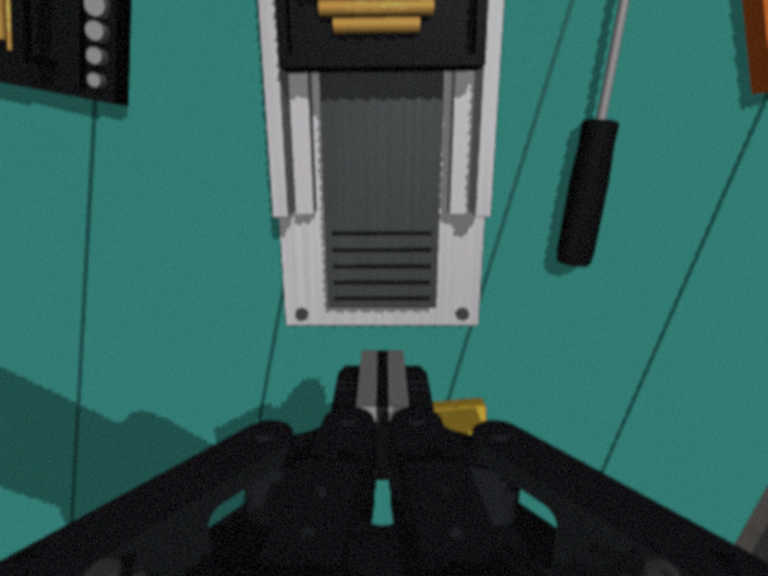

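The wrist view shows the tray's rear edge at v=68 (dock x about 20 mm, so the tray is at about 85 mm). The plate is clear and its top is back at about 22 mm, so I hand the job in.

```bash
python3 -c "
from h import *
P=pts(load('k'));print(np.median(P[100:190,225:280,2]))
print(ctrl.finish_job())"
```

```text
0.02183133836472717
the job is handed in; nothing more can be done
None
```

The job is handed in: the tray is home against the end stop (measured at about dock x 85 mm), the catch plate is back up at about 22 mm so the tray should be latched, and the arm is clear; the verdict was not shown.

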